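# Make up a tray of sorted blanks at the jeweller's bench

## Task

First clear the tray's place: push the soldering brick off the large taped outline and across the bench until it sits squarely inside its own small outline. Then, with the tray still where it stands, put every loose silver blank into it: the round ones in the narrow compartment, the bars in the wide one. Last, push the loaded tray across the bench until it sits squarely inside the large outline; slide brick and tray without lifting or tipping them, and leave the other things on the bench alone.

Things in the scene. Friction and masses are not known exactly. Their poses are not given: they have to be found in the camera images.
- tray: low open white-walled tray with dark rubber floor, loose, 0.5 kg, 130 mm along its x, 200 mm along its y, 28 mm high, walls and floor 5 mm; starts on the robot's left. A divider splits it into a narrow compartment (82 mm, at its +y end, the robot's left) and a wide one (103 mm, -y end). Origin: centre of its underside; x points roughly away from the robot, z up
- narrow (a point): centre of the floor of the tray's narrow compartment (inside 120 x 82 mm), in tray coordinates x 0, y +54 mm, 5 mm above its underside
- wide (a point): centre of the floor of the tray's wide compartment (inside 120 x 103 mm), in tray coordinates x 0, y -43.5 mm, 5 mm above its underside
- brick: reddish soldering brick, 110 mm along its x, 100 mm along its y, 50 mm high, about 0.5 kg, loose, too wide to grasp; origin: centre of its underside, z up; it starts on the large outline
- tray_mark: large outline in flat dark tape on the bench, for the tray; inside 154 mm along its x, 224 mm along its y (12 mm more than the tray on each side); no height; origin: its centre; the tray's x goes along its x
- brick_mark: small outline in flat dark tape on the bench, towards the robot's right, for the brick; inside 134 mm along its x, 124 mm along its y (12 mm more than the brick on each side); no height; origin: its centre; the brick's x goes along its x
- disc1: round silver blank: plain disc 36 mm across, 12 mm thick, 80 g, lying flat; origin: centre of its underside, z along its axis; may be absent
- disc2: round silver blank: plain disc 36 mm across, 12 mm thick, 80 g, lying flat; origin: centre of its underside, z along its axis; may be absent
- disc3: round silver blank: plain disc 36 mm across, 12 mm thick, 80 g, lying flat; origin: centre of its underside, z along its axis; may be absent
- bar1: silver bar blank: 60 mm along its x, 14 mm square, 80 g, lying on the bench; origin: centre of its underside, x along its length; may be absent
- bar2: silver bar blank: 60 mm along its x, 14 mm square, 80 g, lying on the bench; origin: centre of its underside, x along its length; may be absent
- bar3: silver bar blank: 60 mm along its x, 14 mm square, 80 g, lying on the bench; origin: centre of its underside, x along its length; may be absent
- bench_block: bystander: square steel bench block, 45 x 45 x 20 mm, among the blanks; leave it where it is; origin: centre of its underside
- tin: bystander: round white tin, 60 mm across, 45 mm high; leave it where it is; origin: centre of its underside
- spool: bystander: spool of solder, 44 mm across, 30 mm high; leave it where it is; origin: centre of its underside
- brush: bystander: small brush lying at the back of the bench; leave it where it is; origin: centre of its underside

How it is judged (in metres and radians):
On the way, in this order (a step that is already met when the one before it is completed fails the run):
1. the brick sits inside the small outline (x of brick in the frame of brick_mark between -0.016 and 0.016 m and y of brick in the frame of brick_mark between -0.016 and 0.016 m and angle between the x axis of brick and the x axis of brick_mark, either way round below 0.26 rad and height (world z) of brick below 0.006 m), for 0.2 s.
2. every blank present lies in its compartment of the tray, round ones narrow, bars wide, with the tray not yet in the large outline (x of disc1 in the frame of tray between -0.062 and 0.062 m and y of disc1 in the frame of tray between 0.013 and 0.095 m and z of disc1 in the frame of tray between 0 and 0.03 m and x of disc2 in the frame of tray between -0.062 and 0.062 m and y of disc2 in the frame of tray between 0.013 and 0.095 m and z of disc2 in the frame of tray between 0 and 0.03 m and x of disc3 in the frame of tray between -0.062 and 0.062 m and y of disc3 in the frame of tray between 0.013 and 0.095 m and z of disc3 in the frame of tray between 0 and 0.03 m and x of bar1 in the frame of tray between -0.062 and 0.062 m and y of bar1 in the frame of tray between -0.095 and 0.008 m and z of bar1 in the frame of tray between 0 and 0.03 m and x of bar2 in the frame of tray between -0.062 and 0.062 m and y of bar2 in the frame of tray between -0.095 and 0.008 m and z of bar2 in the frame of tray between 0 and 0.03 m and x of bar3 in the frame of tray between -0.062 and 0.062 m and y of bar3 in the frame of tray between -0.095 and 0.008 m and z of bar3 in the frame of tray between 0 and 0.03 m and horizontal distance between tray and tray_mark above 0.08 m), for 0.2 s.
3. the loaded tray sits inside the large outline (x of tray in the frame of tray_mark between -0.016 and 0.016 m and y of tray in the frame of tray_mark between -0.016 and 0.016 m and angle between the x axis of tray and the x axis of tray_mark, either way round below 0.18 rad and height (world z) of tray below 0.006 m), for 0.2 s.
At the end, for the whole second after the job is handed in: Brick in the small outline and tray in the large one, flat, centres within 16 mm along each outline axis, square within 15 degrees (brick) and 10 degrees (tray); every round blank present in the narrow compartment, every bar in the wide one; all at rest and released (all of step 1 and all of step 3 and x of disc1 in the frame of tray between -0.062 and 0.062 m and y of disc1 in the frame of tray between 0.013 and 0.095 m and z of disc1 in the frame of tray between 0 and 0.03 m and x of disc2 in the frame of tray between -0.062 and 0.062 m and y of disc2 in the frame of tray between 0.013 and 0.095 m and z of disc2 in the frame of tray between 0 and 0.03 m and x of disc3 in the frame of tray between -0.062 and 0.062 m and y of disc3 in the frame of tray between 0.013 and 0.095 m and z of disc3 in the frame of tray between 0 and 0.03 m and x of bar1 in the frame of tray between -0.062 and 0.062 m and y of bar1 in the frame of tray between -0.095 and 0.008 m and z of bar1 in the frame of tray between 0 and 0.03 m and x of bar2 in the frame of tray between -0.062 and 0.062 m and y of bar2 in the frame of tray between -0.095 and 0.008 m and z of bar2 in the frame of tray between 0 and 0.03 m and x of bar3 in the frame of tray between -0.062 and 0.062 m and y of bar3 in the frame of tray between -0.095 and 0.008 m and z of bar3 in the frame of tray between 0 and 0.03 m and linear speed of each of disc1, disc2, disc3, bar1, bar2, bar3, tray, brick below 0.02 m/s); the robot touches nothing.
It fails at once if the tray is lifted off the bench or tipped (height (world z) of tray above 0.02 m or angle between tray's own z axis and vertical above 0.25 rad).
It fails at once if the brick is lifted or tipped over (height (world z) of brick above 0.025 m or angle between brick's own z axis and vertical above 0.4 rad).
It fails at once if a bystander is moved by more than 4 cm (distance of any of bench_block, tin, spool, brush from where it was at the start of the episode above 0.04 m).
Of disc1, disc2, disc3 only 2 to 3 are there at a start; the rules pass over those that are not, and their reading is None.
Of bar1, bar2, bar3 only 2 to 3 are there at a start; the rules pass over those that are not, and their reading is None.
At some moment in a run one of disc1, disc2, disc3, bar1, bar2, bar3, brick may be knocked a few centimetres aside while the robot is not near it.
Once in a run the grip may slacken for a moment while it holds something.
It also fails if it takes over 210 s, if anything falls off the work surface, if the arm or the gripper's body presses on something with over 40 N, if the wrist force passes 120 N, or if a joint passes its speed limit or range.

## Robot

A 7-joint arm with a two-finger parallel gripper is mounted at the origin on the work surface. World frame = base frame: x ahead of the robot, y to its left, z up, the work surface at z = 0. Lengths are in m, angles in degrees, forces in N, time in s.
With the tool pointing down it reaches from about 0.35 to 0.775 m from the base axis. Payload 3.1 kg.
Tool frame: the origin (TCP) lies on the centre line of the jaws, within the pads' length; the fingertips stand 17 mm ahead of it and the grasp point (between the pads) lies 2 mm behind it (robot.tip_reach is the distance from the TCP to the fingertips, in m); z points along the fingers, y is the line along which they close (so a half turn about z gives the same grasp; the last joint's range is limited). The gripper opens to 85 mm and grips with 20 to 120 N. Pads are 22 mm wide; open, the fingers measure 114 mm over their backs; the gripper's body (76 mm by 85 mm) begins 54 mm behind the grasp point. The pads swing forward as they close: fully open they stand 13 mm farther back than shut.
Start: joints at [62.355, 17.813, 0.802, 86.603, -0.252, 75.585, -1.558], TCP at [0.235, -0.497, 0.248] pointing down, gripper open.
Joint ranges: [-154.91, 154.91], [-16.99, 109.72], [-72.82, 74.43], [7.12, 147.25], [-82.49, 262.49], [11.32, 116.49], [-174.64, 174.64]. Speed limits (degrees/s): [159.86, 159.86, 180, 180, 180, 180, 180].

## Interface

Orientations are given as [roll, pitch, yaw] about the fixed x, y, z axes, in that order (R = Rz(yaw) Ry(pitch) Rx(roll)).
In Python, from station import robot, fingers, vision, workorder, recognise gives the robot as it stands. Calls block until the motion is done:
- robot.move_to(position, orientation): joint-space move of the TCP to a pose.
- robot.line_to(position, orientation=None, velocity=0.15, f_stop=None): straight line of the TCP; orientation=None keeps the orientation; velocity is the mean speed in m/s. With f_stop (N) it stops when the force on the tool has changed by that much, and returns True; else False.
- robot.move_j(angles): joint-space move.
- fingers.gripper_to(opening, force=None): opening from 0.0 (shut) to 1.0 (fully open); force is the grip in N (None keeps the last); returns when the fingers have stopped.
- robot.pause(seconds).
- robot.inverse_kinematics(position, orientation): joint angles nearest the present ones, or None.
- vision.grab_frame(name): name is "scene" or "top" or "wrist"; returns the picture (400x640x3 uint8, red, green, blue); there is no depth.
- vision.calibration(name): a dict with "mtx" (3x3 intrinsics, pixels), "extrinsics" (4x4, takes a point from world to camera coordinates); the wrist camera has in their place "T_tool_cam" (4x4, takes a point from camera to tool coordinates, whose origin is the TCP and whose axes are the flange's). Camera axes: x right, y up, looking along -z (the intrinsics and any distortion apply to the point x, -y, -z); pixel columns grow to the right and rows downward; lengths in m; the calibration is good to about 2 mm. A picture is of the moment at which its call begins: read the wrist's pose just before it. calibration takes no time and is no camera call.
A pose or a line that the arm cannot do raises robot.PlanningError and nothing moves.
- workorder.close_job(): hands the job in; it is judged then, once.
Trained networks look in the newest picture that a camera, given by its name, has taken for a name from the list of things; names that differ only in an ending like _2 or _b are one class to them, and where a whole thing is asked for, a point or a joint stands for the part that bears it (a point fixed in the world has none). Each returns a list of dicts, best first, with "p" (0 to 1); they miss things now and then, are a little off and sometimes report something else, mostly with a low value. They report only what shows in the picture. A call takes as long as a camera call.
- recognise(label, camera): "rect" ([centre column, centre row, width, height] in pixels, round what is visible of it).
Readings, each from a call of its own:
- robot.current_time_s(): time.
- robot.current_joint_positions(): joint angles.
- robot.current_dq(): joint speeds.
- robot.current_joint_torque(): joint torques, N m.
- robot.current_tool_pos(): TCP position.
- robot.current_eef_rot(): TCP orientation.
- robot.current_contact_force(): force on the tool from outside, world axes, zero at the start.
- robot.current_torque(): the same for the moment, N m.
- robot.current_finger_gap(): opening from 0.0 (shut) to 1.0 (fully open).
- robot.current_gripper_force(): force on a finger pad.
Only numpy, scipy, OpenCV 4.12 (cv2) and the standard library are available. Lean on these libraries where they do the work, as an engineer would, in place of code of your own. Each camera call takes 0.05 s, during which the arm holds its last target. There are 200 camera calls.

## Working session

There is one attempt and no reset: what is moved stays moved. The work goes in short steps, each a Python script; the robot and the scene stay as the last script left them, time stands still between calls to the robot, and variables do not carry over. Pictures are saved under pics/ and viewed, at most 14 in all, crops included, and the job is handed in when it is done.

```bash
ls; mkdir -p pics
python3 - <<'E'
from station import robot, fingers, vision, workorder, recognise
import cv2, numpy as np
for c in ("top","scene"):
    f=vision.grab_frame(c); cv2.imwrite(f"pics/{c}0.png",f[:,:,::-1])
    k=vision.calibration(c); print(c,{a:np.round(b,4).tolist() if not isinstance(b,str) else b for a,b in k.items()})
    for l in "tray brick tray_mark brick_mark disc1 bar1 bench_block tin spool brush".split():
        print(l,[(np.round(d['rect'],1).tolist(),round(d['p'],2)) for d in recognise(l,c)])
print(vision.calibration("wrist"), robot.current_eef_rot(), robot.current_time_s())
E
```

```text
pics
top {'mtx': [[402.1676, 0.0, 310.9771], [0.0, 402.1676, 200.1221], [0.0, 0.0, 1.0]], 'extrinsics': [[-0.0037, -1.0, -0.0022, 0.0644], [0.9883, -0.004, 0.1527, -0.6183], [-0.1527, -0.0016, 0.9883, -1.1172], [0.0, 0.0, 0.0, 1.0]]}
tray [([276.4, 237.3, 75.3, 53.3], 0.94)]
brick [([377.6, 233.1, 42.1, 45.9], 0.58)]
tray_mark [([371.2, 241.4, 83.2, 59.4], 0.79)]
brick_mark [([466.4, 240.3, 51.6, 47.2], 0.7)]
disc1 [([203.9, 212.3, 9.9, 13.4], 0.55), ([260.5, 186.2, 9.7, 14.5], 0.43)]
bar1 [([188.9, 245.9, 18.5, 10.1], 0.65), ([366.9, 186.9, 22.9, 9.0], 0.49), ([167.4, 209.7, 21.0, 17.5], 0.23), ([275.3, 237.2, 73.6, 50.1], 0.17)]
bench_block [([328.8, 182.3, 18.1, 16.5], 0.51)]
tin [([229.1, 179.5, 24.6, 19.4], 0.84)]
spool [([166.3, 209.5, 19.5, 17.4], 0.75)]
brush [([277.7, 236.4, 76.0, 51.6], 0.67), ([409.6, 156.7, 18.3, 63.2], 0.65)]
scene {'mtx': [[440.5422, 0.0, 312.8548], [0.0, 440.5422, 199.7801], [0.0, 0.0, 1.0]], 'extrinsics': [[-0.7046, 0.7096, -0.0059, 0.4136], [-0.5453, -0.5361, 0.6443, 0.325], [0.4541, 0.4572, 0.7647, -1.5824], [0.0, 0.0, 0.0, 1.0]]}
tray [([370.4, 213
[... 329 characters left out ...]
8)]
tin [([371.2, 278.8, 22.3, 27.0], 0.68)]
spool [([452.6, 303.4, 22.4, 23.9], 0.66)]
brush [([226.8, 179.6, 43.1, 29.3], 0.89)]
{'mtx': array([[305.28009002,   0.        , 320.27621848],
       [  0.        , 305.28009002, 198.42041621],
       [  0.        ,   0.        ,   1.        ]]), 'T_tool_cam': array([[-1.05854207e-03,  9.56408821e-01,  2.92029187e-01,
         7.40931885e-02],
       [ 9.99999136e-01,  7.84925746e-04,  1.05411123e-03,
         5.50811017e-05],
       [ 7.78940048e-04,  2.92030051e-01, -9.56408826e-01,
        -1.25809215e-01],
       [ 0.00000000e+00,  0.00000000e+00,  0.00000000e+00,
         1.00000000e+00]])} [1.79997663e+02 1.34902857e-03 2.52616274e+01] 1.1
```

```bash
python3 - <<'E'
import cv2
a=cv2.imread("pics/top0.png")[130:300,130:530]; cv2.imwrite("pics/top0c.png",cv2.resize(a,None,fx=2,fy=2,interpolation=2))
E
cat > h.py <<'E'
from station import robot, fingers, vision, workorder, recognise
import cv2, numpy as np
def cal(cam, pose=None):
    """K and world->cam(opencv)"""
    k=vision.calibration(cam)
    F=np.diag([1,-1,-1,1.])
    if cam=="wrist":
        p,r=pose; from scipy.spatial.transform import Rotation as R
        T=np.eye(4); T[:3,:3]=R.from_euler('xyz',r,degrees=True).as_matrix(); T[:3,3]=p
        return np.array(k['mtx']), F@np.linalg.inv(T@np.array(k['T_tool_cam']))
    return np.array(k['mtx']), F@np.array(k['extrinsics'])
def unproj(uv,z,C):
    K,E=C; d=np.linalg.inv(K)@np.r_[uv,1.]; R=E[:3,:3]; o=-R.T@E[:3,3]; d=R.T@d
    return (o+d*(z-o[2])/d[2])[:2]
def proj(p,C):
    K,E=C; q=K@(E[:3,:3]@np.asarray(p,float)+E[:3,3]); return q[:2]/q[2]
def ortho(img,C,x0,x1,y0,y1,z,s):
    """metric view: rows go down with -x, cols right with -y; s px/m"""
    w=[(x1,y1),(x1,y0),(x0,y0),(x0,y1)]
    H=cv2.getPerspectiveTransform(np.float32([proj((*a,z),C) for a in w]),np.float32([(0,0),((y1-y0)*s,0),((y1-y0)*s,(x1-x0)*s),(0,(x1-x0)*s)]))
    return cv2.warpPerspective(img,H,(int((y1-y0)*s),int((x1-x0)*s)))
def grab(cam):
    pose=(robot.current_tool_pos(),robot.current_eef_rot()) if cam=="wrist" else None
    return vision.grab_frame(cam), cal(cam,pose)
def finds(label,cam,C,z,pmin=.3):
    return [(unproj(d['rect'][:2],z,C),d['p'],d['rect']) for d in recognise(label,cam) if d['p']>=pmin]
E
python3 - <<'E'
import sys; sys.path.insert(0,'.')
from h import *
C=cal("top")
for n,u,z in [("tray",(276.4,237.3),.02),("brick",(377.6,233.1),.03),("tm",(371.2,241.4),0),("bm",(466.4,240.3),0),("d",(203.9,212.3),.006),("d",(260.5,186.2),.006),("b",(188.9,245.9),.007),("b",(366.9,186.9),.007),("block",(328.8,182.3),.01),("tin",(229.1,179.5),.022),("spool",(166.3,209.5),.015),("brush",(409.6,156.7),.01)]: print(n,unproj(u,z,C).round(3))
E
```

```text
tray [0.513 0.164]
brick [ 0.524 -0.131]
tm [ 0.501 -0.116]
bm [ 0.503 -0.399]
d [0.589 0.382]
d [0.668 0.214]
b [0.49  0.423]
b [ 0.664 -0.107]
block [0.678 0.008]
tin [0.686 0.306]
spool [0.597 0.492]
brush [ 0.757 -0.238]
```

View pics/top0c.png

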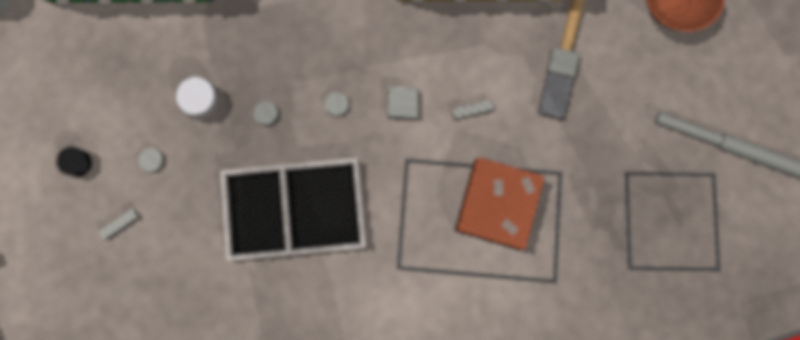

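The picture shows three discs at crop pixels (265,113), (337,103) and (151,160), and two bars at (119,223) and (473,109). The brick, turned about -15°, is on the large outline and the small outline is empty. Next I'll measure accurately and check the whole frame for a third bar.

```bash
cat >> h.py <<'E'
X0,X1,Y0,Y1,S=.3,.85,-.6,.62,1000
def omask(img,C,z,f):
    o=ortho(img,C,X0,X1,Y0,Y1,z,S); return f(cv2.cvtColor(o,cv2.COLOR_RGB2HSV).astype(int),o.astype(int)).astype(np.uint8)*255
def rects(m,amin,amax,k=5):
    m=cv2.morphologyEx(m,cv2.MORPH_CLOSE,np.ones((k,k),np.uint8)); out=[]
    for c in cv2.findContours(m,cv2.RETR_EXTERNAL,cv2.CHAIN_APPROX_NONE)[0]:
        (u,v),(w,h),a=cv2.minAreaRect(c)
        if amin<w*h/S/S<amax:
            # box axes in world: image x->-y, image y->-x ; return centre, size along x-ish axis, y-ish, yaw in [-45,45]
            if a>45: a-=90; w,h=h,w
            out.append((round(X1-v/S,4),round(Y1-u/S,4),round(h/S,3),round(w/S,3),round(-a,1)))
    return out   # x,y,size_x,size_y,yaw
def red(h,o): return ((h[...,0]<14)|(h[...,0]>172))&(h[...,1]>110)&(h[...,2]>70)
def dark(h,o): return o.sum(2)<255
def white(h,o): return (o.min(2)>150)
E
python3 - <<'E'
from h import *
C=cal("top"); im=cv2.imread("pics/top0.png")[:,:,::-1].copy()
print("brick",rects(omask(im,C,.05,red),.004,.02))
for t in (200,230,260): print("dark",t,rects(omask(im,C,0,lambda h,o:o.sum(2)<t),.008,.06,3))
for t in (140,160,180): print("white",t,rects(omask(im,C,.028,lambda h,o:o.min(2)>t),.002,.06))
cv2.imwrite("pics/orth.png",cv2.resize(ortho(im,C,X0,X1,Y0,Y1,0,S),None,fx=.65,fy=.65)[:,:,::-1])
E
```

```text
brick [(0.3305, -0.5555, 0.059, 0.087, -0.0), (0.5279, -0.1341, 0.11, 0.102, -16.5), (0.8155, -0.4185, 0.069, 0.115, -0.0)]
dark 200 [(0.5192, 0.2217, 0.116, 0.076, 5.2), (0.5282, 0.1229, 0.116, 0.098, 5.2)]
dark 230 [(0.5194, 0.2218, 0.117, 0.078, 5.1), (0.528, 0.1229, 0.117, 0.1, 5.1)]
dark 260 [(0.5192, 0.2217, 0.118, 0.079, 5.1), (0.528, 0.123, 0.119, 0.101, 5.2), (0.814, -0.438, 0.072, 0.116, -0.0)]
white 140 [(0.3795, 0.0146, 0.06, 0.078, 31.2), (0.5145, 0.242, 0.135, 0.056, -0.0), (0.6912, 0.3117, 0.059, 0.058, -45.0)]
white 160 [(0.6912, 0.3117, 0.054, 0.055, -45.0)]
white 180 [(0.6909, 0.3118, 0.052, 0.051, -26.6)]
```

View pics/orth.png

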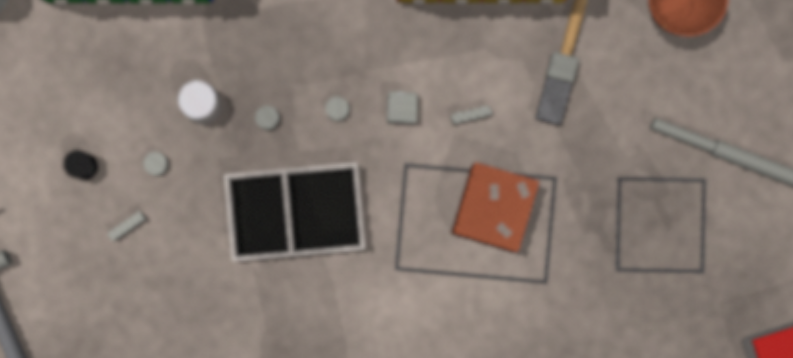

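View pics/scene0.png

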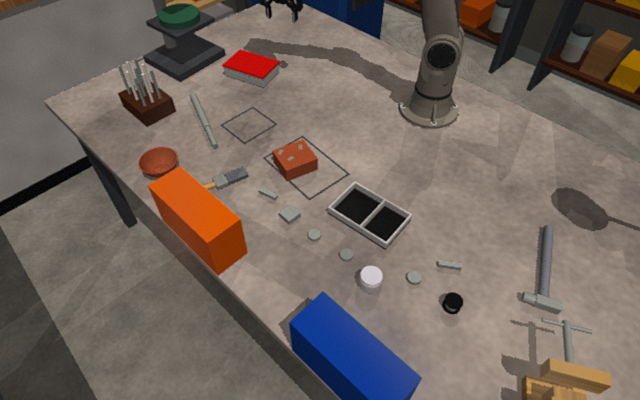

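The scene view confirms three discs and two bars, with no third bar. Now I'll fit the marks and start pushing the brick.

```bash
cat >> h.py <<'E'
def marks(im,C):
    g=cv2.cvtColor(ortho(im,C,X0,X1,Y0,Y1,0,S),cv2.COLOR_RGB2GRAY)
    b=cv2.morphologyEx(g,cv2.MORPH_BLACKHAT,np.ones((15,15),np.uint8))
    return rects((b>25).astype(np.uint8)*255,.012,.06,9)
def brickpose(im,C): return [r for r in rects(omask(im,C,.05,red),.008,.014) if r[0]<.7]
def hover(p,yaw,z=.12): robot.move_to([p[0],p[1],z],[180,0,yaw])
E
python3 - <<'E'
from h import *
C=cal("top"); im=cv2.imread("pics/top0.png")[:,:,::-1].copy()
print(marks(im,C), robot.tip_reach)
yaw=89
fingers.gripper_to(.65)
hover((.541,-.025),yaw); print(robot.current_time_s())
robot.line_to([.541,-.025,.024]); 
a=np.array([.541,-.025]); b=np.array([.507,-.3965+.061]); m=a+.65*(b-a)
print(robot.line_to([*m,.024],velocity=.08), robot.current_contact_force())
im,C=grab("top"); print(brickpose(im,C), robot.current_tool_pos(), robot.current_time_s())
cv2.imwrite("pics/p1.png",cv2.resize(im[130:300,130:530,::-1],None,fx=2,fy=2))
E
```

```text
[(0.503, -0.3965, 0.142, 0.135, -0.0), (0.5064, -0.1113, 0.167, 0.236, -5.1)] 0.017
3.5833
False [0.59074679 4.72762516 3.38523998]
[] [ 0.51910699 -0.22639193  0.02414814] 7.1167
```

View pics/p1.png

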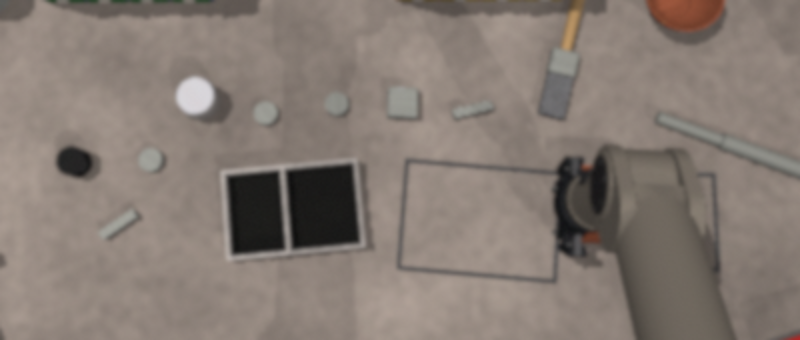

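The arm covers the brick, and only red slivers show at (585,240) ahead of the fingers. I'll back off and measure.

Run:
```python
from h import *
p=robot.current_tool_pos()
robot.line_to([p[0],p[1]+.02,.024]); robot.line_to([p[0]-.0,p[1]+.03,.14]); robot.move_to([.40,.05,.25],[180,0,90])
im,C=grab("top"); print(brickpose(im,C), robot.current_time_s())
```

```text
[(0.5254, -0.2817, 0.11, 0.109, -1.1)] 9.5083
```

Run:
```python
from h import *
yaw=90
hover((.524,-.19),yaw); robot.line_to([.524,-.19,.024]); 
robot.line_to([.524,-.224,.024],velocity=.06)
robot.line_to([.503,-.3965+.060,.024],velocity=.06)
p=robot.current_tool_pos()
robot.line_to([p[0],p[1]+.03,.024]); robot.line_to([p[0],p[1]+.04,.14]); robot.move_to([.40,.05,.25],[180,0,90])
im,C=grab("top"); print(brickpose(im,C), p, robot.current_time_s())
cv2.imwrite("pics/p2.png",cv2.resize(im[200:290,380:530,::-1],None,fx=4,fy=4))
```

```text
[(0.5065, -0.3885, 0.109, 0.111, -0.0)] [ 0.5032261  -0.33614934  0.02414446] 16.9583
```

View pics/p2.png

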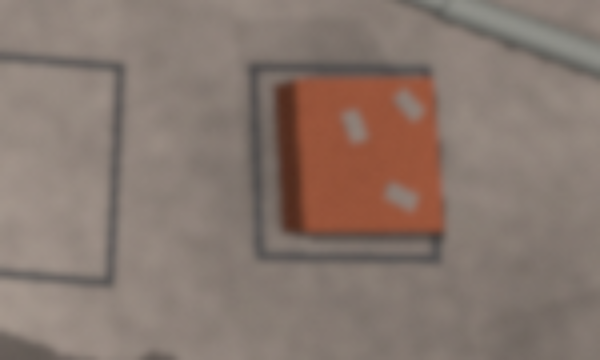

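The brick sits in the small outline with 12–15 mm showing at its left edge and about the same margin above and below. Now the blanks.

```bash
cat >> h.py <<'E'
def blanks(im,C):
    """silver things: discs and bars as (x,y,sx,sy,yaw)"""
    r=rects(omask(im,C,.013,lambda h,o:(o[...,1]-o[...,0]>=0)&(o[...,1]>95)),.0005,.0022,3)
    r=[q for q in r if q[0]>.42 and q[0]<.73 and q[1]>-.2]
    isbar=lambda q: max(q[2:4])>1.8*min(q[2:4])
    bars=[(q[0],q[1],q[4] if q[2]>q[3] else q[4]+90) for q in r if isbar(q)]
    return [q for q in r if not isbar(q)],bars
E
python3 - <<'E'
from h import *
im,C=grab("top"); d,b=blanks(im,C); print(d,b)
for l,z in (("disc1",.012),("bar1",.014)): print(l,[(x.round(3),round(p,2)) for x,p,_ in finds(l,"top",C,z,.15)])
g=[rects(omask(im,C,0,dark),.004,.02,3)]; print(g)
E
```

```text
[(0.5968, 0.376, 0.027, 0.03, -15.9), (0.6657, 0.2079, 0.028, 0.029, -14.0), (0.6802, 0.1005, 0.028, 0.028, -18.4), (0.6817, 0.0014, 0.043, 0.039, -3.4)] [(0.5012, 0.4203, 123.7), (0.6702, -0.1032, 103.0)]
disc1 [(array([0.674, 0.211]), 0.54), (array([0.674, 0.096]), 0.5), (array([0.592, 0.379]), 0.46)]
bar1 [(array([0.499, 0.423]), 0.43)]
[[(0.4248, 0.0444, 0.101, 0.138, 37.0), (0.4803, -0.3821, 0.161, 0.083, 42.3), (0.5191, 0.2221, 0.118, 0.079, 5.4), (0.5282, 0.1227, 0.117, 0.1, 5.2), (0.821, -0.438, 0.058, 0.114, -0.0), (0.8365, 0.343, 0.027, 0.222, -0.0)]]
```

```bash
cat >> h.py <<'E'
TR=np.array([.5238,.1668]); TYAW=5.2
def tray_pt(x,y):
    c,s=np.cos(np.radians(TYAW)),np.sin(np.radians(TYAW)); return TR+[c*x-s*y,s*x+c*y]
def park(): robot.move_to([.40,.03,.25],[180,0,90])
def pick(p,yaw,bar):
    fingers.gripper_to(.6 if bar else .8)
    hover(p,yaw,.10); robot.line_to([*p,.020 if bar else .018],velocity=.15)
    fingers.gripper_to(0,force=60); g0=robot.current_finger_gap()
    robot.line_to([*p,.12],velocity=.2); robot.pause(.1); g=robot.current_finger_gap()
    print("gap",round(g0,3),round(g,3)); return g>(.08 if bar else .3)
def place(q,yaw,bar):
    hover(q,yaw,.12); print("gap at place",round(robot.current_finger_gap(),3))
    robot.line_to([*q,.032],velocity=.12)
    robot.pause(.1); fingers.gripper_to(.36 if bar else .53)
    robot.pause(.2); robot.line_to([*q,.13],velocity=.2)
E
python3 - <<'E'
from h import *
p=(.5968,.376)
ok=pick(p,122,False)
if ok: place(tray_pt(-.040,.054),185.2,False)
park(); im,C=grab("top"); print(ok,blanks(im,C),brickpose(im,C),robot.current_time_s())
cv2.imwrite("pics/p3.png",cv2.resize(im[160:290,150:350,::-1],None,fx=3,fy=3))
E
```

```text
gap 0.385 0.383
gap at place 0.39
True ([(0.4795, 0.2185, 0.035, 0.035, -0.0), (0.666, 0.2065, 0.028, 0.027, -0.0), (0.6803, 0.1003, 0.03, 0.025, 36.9), (0.6815, 0.0013, 0.042, 0.039, -2.7)], [(0.501, 0.4207, 124.1), (0.6704, -0.1033, 102.8)]) [(0.5065, -0.3885, 0.109, 0.111, -0.0)] 24.9833
```

View pics/p3.png

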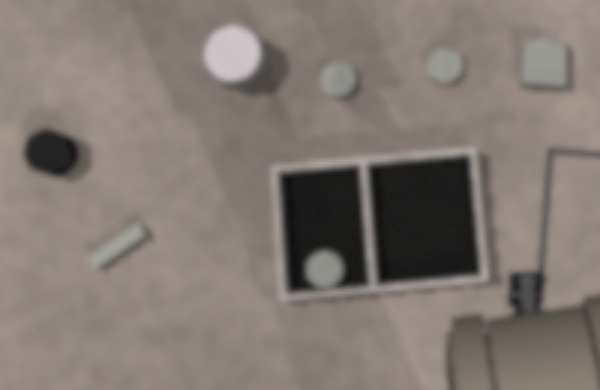

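Disc 1 lies flat in the narrow compartment at (325,268), and the rest are untouched. I'll do the other blanks, re-detecting before each pick.

Run:
```python
from h import *
near=lambda L,p: min(L,key=lambda q:np.hypot(q[0]-p[0],q[1]-p[1]))
jobs=[((.666,.2065),False,(0,.054)),((.6803,.1003),False,(.040,.054)),((.501,.4207),True,(.025,-.0435)),((.6704,-.1033),True,(-.025,-.0435))]
for p,bar,t in jobs:
    im,C=grab("top"); d,b=blanks(im,C)
    q=near(b if bar else d,p); print(bar,q)
    if np.hypot(q[0]-p[0],q[1]-p[1])>.07 or (bar is False and np.hypot(q[0]-.6815,q[1]-.0013)<.02): print("lost",d,b); break
    if bar: yaw=q[2]
    else: yaw=90+np.degrees(np.arctan2(q[1],q[0]))
    if not pick(q[:2],yaw,bar): print("missed"); park(); break
    place(tray_pt(*t),95.2 if bar else 185.2,bar); park()
im,C=grab("top"); print(blanks(im,C),brickpose(im,C),robot.current_time_s())
print(rects(omask(im,C,.028,white),.002,.06))
cv2.imwrite("pics/p4.png",cv2.resize(im[150:300,130:530,::-1],None,fx=2,fy=2))
```

```text
False (0.666, 0.2065, 0.028, 0.027, -0.0)
gap 0.387 0.388
gap at place 0.389
False (0.6652, 0.0716, 0.028, 0.027, -5.7)
gap 0.385 0.382
gap at place 0.387
True (0.5012, 0.4203, 126.0)
gap 0.146 0.139
gap at place 0.144
True (0.67, -0.1032, 102.0)
gap 0.139 0.14
gap at place 0.14
([(0.4795, 0.2185, 0.035, 0.035, -0.0), (0.5195, 0.2225, 0.035, 0.035, -0.0), (0.5581, 0.226, 0.033, 0.036, 4.1), (0.6816, 0.0019, 0.042, 0.04, -4.1)], [(0.5032, 0.1215, 94.8), (0.5529, 0.1275, 95.7)]) [(0.5065, -0.3885, 0.109, 0.111, -0.0)] 56.0417
[(0.692, 0.312, 0.055, 0.055, -45.0)]
```

View pics/p4.png

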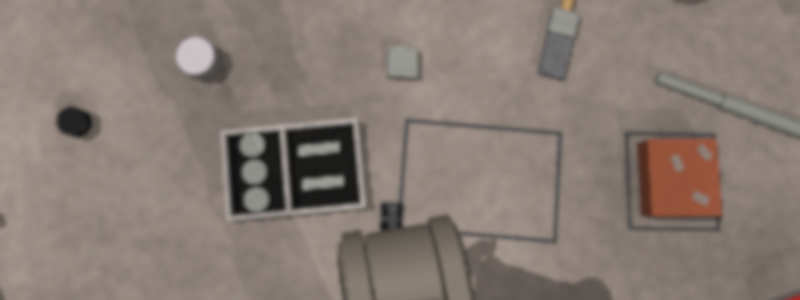

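All five blanks are in their compartments: discs at (253,145), (254,172) and (256,199), bars at (318,149) and (322,183). Brick is in place. Now I'll push the tray, turning the hand gradually to match the outline.

```bash
cat >> h.py <<'E'
def R2(a): a=np.radians(a); return np.array([[np.cos(a),-np.sin(a)],[np.sin(a),np.cos(a)]])
def hand(c,yaw,off): return np.array(c)+R2(yaw)@[0,off]
def traypose(im,C):
    r=[q for q in rects(omask(im,C,0.003,dark),.007,.013,3) if .1<q[2]<.13 and q[0]<.6]
    print(r); r.sort(key=lambda q:-q[1])
    if len(r)==2:
        a,b=np.array(r[0]),np.array(r[1]); return (b[:2]+(a[:2]-b[:2])*43.5/97.5).round(4),np.mean([a[4],b[4]])
E
python3 - <<'E'
from h import *
G=np.array([.5064,-.1113]); gy=-5.1; OFF=.109
im,C=grab("top"); print(traypose(im,C))
fingers.gripper_to(.8)
s=hand(TR,TYAW,.15); hover(s,90+TYAW); robot.line_to([*s,.020],velocity=.15)
robot.line_to([*hand(TR,TYAW,OFF),.020],velocity=.06)
for t in np.linspace(0,.8,6)[1:]:
    y=TYAW+t*(gy-TYAW); h=hand(TR+t*(G-TR),y,OFF)
    robot.line_to([*h,.020],[180,0,90+y],velocity=.08)
p=robot.current_tool_pos(); b=R2(y)@[0,.03]
robot.line_to([p[0]+b[0],p[1]+b[1],.020]); robot.line_to([p[0]+b[0],p[1]+b[1],.14],velocity=.2); robot.move_to([.40,.25,.25],[180,0,110])
im,C=grab("top"); print(p,traypose(im,C),blanks(im,C),robot.current_time_s())
cv2.imwrite("pics/p5.png",cv2.resize(im[150:300,130:530,::-1],None,fx=2,fy=2))
E
```

```text
[(0.5189, 0.2216, 0.118, 0.079, 5.2), (0.5279, 0.1226, 0.117, 0.1, 5.2)]
(array([0.5239, 0.1668]), np.float64(5.2))
[(0.5103, -0.1045, 0.117, 0.099, -3.0)]
[0.51550783 0.05164032 0.01985464] None ([(0.6815, 0.0014, 0.043, 0.039, -3.6)], [(0.4855, -0.099, 90.0), (0.5355, -0.101, 90.0)]) 65.05
```

View pics/p5.png

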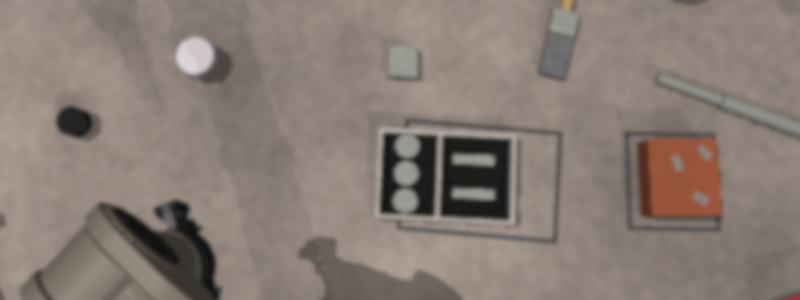

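The tray is tracking well, with centre about (.5126,-.0611) and yaw -3°. I'll finish the push.

Run:
```python
from h import *
G=np.array([.5064,-.1113]); gy=-5.1; OFF=.1125; T=np.array([.5126,-.0611]); ty=-3
s=hand(T,ty,.145); hover(s,90+ty); robot.line_to([*s,.020],velocity=.15)
for t in np.linspace(0,1,4):
    y=ty+t*(gy-ty); robot.line_to([*hand(T+t*(G-T),y,OFF),.020],[180,0,90+y],velocity=.06)
p=robot.current_tool_pos(); b=R2(y)@[0,.03]
robot.line_to([p[0]+b[0],p[1]+b[1],.020]); robot.line_to([p[0]+b[0],p[1]+b[1],.14],velocity=.2); robot.move_to([.40,.25,.25],[180,0,110])
im,C=grab("top"); print(p,traypose(im,C),brickpose(im,C),blanks(im,C),robot.current_time_s())
cv2.imwrite("pics/p6.png",cv2.resize(im[170:290,310:510,::-1],None,fx=4,fy=4))
```

```text
[(0.5031, -0.1562, 0.117, 0.099, -5.1)]
[5.16474742e-01 7.50362771e-05 2.00373917e-02] None [(0.5065, -0.3885, 0.109, 0.111, -0.0)] ([(0.5515, -0.056, 0.033, 0.036, -0.0), (0.6816, 0.001, 0.041, 0.04, -4.2)], [(0.479, -0.1499, 84.5), (0.5291, -0.1525, 83.2)]) 71.0167
```

View pics/p6.png

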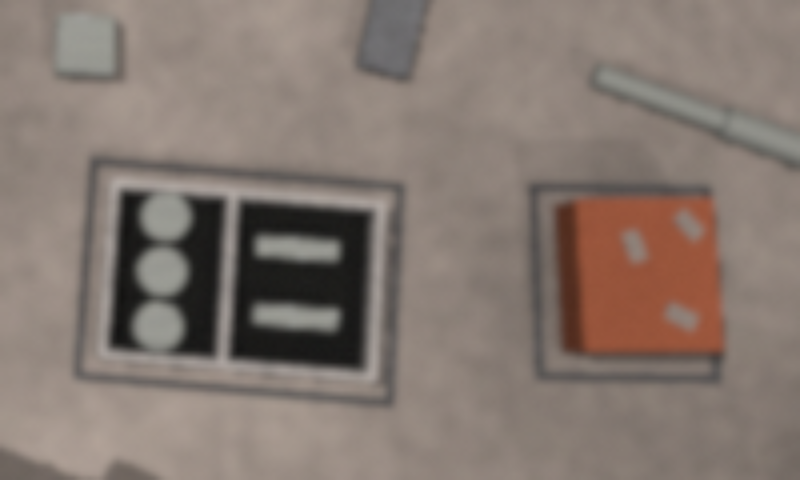

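The tray sits evenly inside the large outline, with all the blanks in their compartments. The brick is within about 4 mm of its centre, and the robot is clear.

```bash
python3 -c "
from station import workorder
print(workorder.close_job())"
```

```text
the job is handed in; nothing more can be done
None
```

I handed the job in at about 71 s of the 210 s; no verdict came back, but the last picture shows the brick squarely in the small outline, the three discs in the narrow compartment and the two bars in the wide one, and the loaded tray squarely in the large outline.

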